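# Feel for a leftover puck, then load the vial

## Robot

A 7-joint arm with a two-finger parallel gripper is mounted at the origin on the work surface. World frame = base frame: x ahead of the robot, y to its left, z up, the work surface at z = 0. Lengths are in m, angles in degrees, forces in N, time in s.
With the tool pointing down it reaches from about 0.4 to 0.85 m from the base axis. Payload 10.4 kg.
Tool frame: the origin (TCP) lies on the mounting face of the last link; the fingertips stand 173 mm ahead of it and the grasp point (between the pads) lies 155 mm ahead of it; y points along the fingers, z is the direction in which the jaws open and shut, and the axes are right-handed (so a half turn about y gives the same grasp; the last joint's range is limited). The gripper opens to 85 mm and grips with 20 to 120 N. Pads are 22 mm wide; open, the fingers measure 114 mm over their backs; the gripper's body (76 mm by 85 mm) begins 54 mm behind the grasp point. The pads swing forward as they close: fully open they stand 13 mm farther back than shut.
Start: joints at [-67.987, 19.034, -3.707, 83.658, 1.238, 77.344, -5.071], TCP at [0.247, 0.574, 0.405] pointing down, gripper open.
Joint ranges: [-148.97, 148.97], [-28.65, 121.19], [-84.17, 76.75], [9.2, 138.47], [-72.65, 252.65], [3.7, 117.97], [-149.18, 149.18]. Speed limits (degrees/s): [127.2, 127.2, 159.86, 159.86, 180, 180, 180].

## Interface

Orientations are given as a 3x3 rotation matrix whose columns are the frame's x, y, z axes.
In Python, from workcell import env gives the robot as it stands.
- The arm moves only by the tool drive_tool, never from a script. Its argument "rows" is a list of rows, each a list of 7 numbers: the opening in per cent of the stroke, from 0 (shut) to 100 (fully open), then the shift along the tool's x, y, z normalised to -1 to 1, where 1 is 300 mm, then the turn, a rotation vector about the tool's x, y, z normalised to -1 to 1, where 1 is 2 rad. A call has 1 to 8 rows; each row is the pose to reach, as a shift and turn from the pose commanded when the call began, along the tool's axes at that moment; what a row does not reach only later rows make up. A row lasts 1/10 s, in which the tool goes at most 50 mm and 8.59 degrees, less where a joint would pass 70% of its speed; a pose out of reach is approached as far as the arm can. A call with a number of a shift or a turn outside -1 to 1 is refused whole. A call with a gripper value outside its range is refused whole. The fingers move at their own pace and stop on an object; "force" is the grip in N (left out, the last holds). Time passes only in rows, so rows that repeat a pose let the fingers close. It gives the time, the measured TCP pose, the force and the opening at its end, in the units of the state.
- env.state(): the state, without advancing time (a new reading comes with each control period).
- env.grab_frame(name): name is "scene" or "top" or "wrist"; returns a dict with "pixels" (400x640x3 uint8, blue, green, red), "z_map" (400x640 float32, m along the optical axis (not along the pixel's ray), 0 where there is no reading), "mtx" (3x3 intrinsics, pixels), "k1" (the pictures are not rectified: a ray, as slopes to the right and down, at radius r is drawn at 1 + k1 r^2 times it, then the intrinsics apply), "camera_from_world" (4x4, takes a point from world to camera coordinates); the wrist camera has in their place "T_tool_cam" (4x4, takes a point from camera to tool coordinates, whose origin is the TCP and whose axes are the tool frame's). Camera axes: x right, y down, z forward; pixel columns grow to the right and rows downward; lengths in m; the calibration is good to about 2 mm. A picture is of the moment at which its call begins: read the wrist's pose just before it.
- env.hand_in(): hands the job in, once; it reports no verdict.
The state is a dict: "time_s": time; "joint_pos": joint angles; "qvel": joint speeds; "joint_efforts": joint torques, N m; "tcp_pos": TCP position; "ee_rot": TCP orientation; "ft_force": force on the tool from outside, world axes, zero at the start; "wrist_torque": the same for the moment, N m; "gripper_width": finger opening in m.
Only numpy, scipy, OpenCV 4.12 (cv2) and the standard library are available. Lean on these libraries where they do the work, as an engineer would, in place of code of your own. Each camera call takes 0.05 s, during which the arm holds its last target. There are 200 camera calls.

## Task

One of the two wells of the white carrier still has an old cooling puck lying in it. First, before picking anything up, reach down into either well with the shut fingertips until they rest on what lies at the bottom, and so find out which well is clear; then stand the purple-capped vial upright in the clear well, all the way down on its seat pad. The vials are glass: lower the vial in rather than dropping it, and leave the orange-capped one where it stands.

Things in the scene. Friction and masses are not known exactly. Their poses are not given: they have to be found in the camera images.
- vial_centre (a point): Large upright vial of pale frosted glass with a purple cap, 120 mm tall, 0.15 to 0.26 kg: straight round body 52 mm in diameter up to 92 mm from its foot, then shoulder, neck and a 34 mm cap. The point is on its axis, half-way up (60 mm above its foot); z up the axis. Seated in the clear well, this point is 26 mm above the rim.
- other_centre (a point): The same vial with an orange cap, a bystander to be left alone. The point is on its axis, 60 mm above its foot.
- well_1 (a point): Centre of the first well's mouth, level with the rim, 48 mm above the table. z up; y runs along the row from well_2 to well_1. The carrier is a white block bolted down, 100 x 186 x 48 mm, purple strip on the robot's side, with two dark square wells 72 x 72 mm, 86 mm apart, walls 14 mm thick. Fingertips, when shut, fit down to the bottom of either; nothing in the wells can be taken out.
- well_2 (a point): The same point of the second well, 86 mm from well_1. The clear well (either, from run to run) has a dark round seat pad on its floor, its top 34 mm below the rim; in the other lies the leftover, a dark round cooling puck, its top only 16 mm below the rim. They look much alike from above and lie firm when touched.
Not all that is in view belongs to the job. Of the things that look like the part that bears well_1, the middle-sized one is meant.

How it is judged:
By the outcome, as a careful person would: the job done as asked, in the order asked, and still so for the second after the job is handed in, with the robot touching nothing.
It also fails if it takes over 54 s, if anything falls off the work surface, if the arm or the gripper's body presses on something with over 40 N, if the wrist force passes 120 N, or if a joint passes its speed limit or range.

## Working session

There is one attempt and no reset: what is moved stays moved. The work goes in short steps, Python scripts to look and compute and a tool call to move; the robot and the scene stay as the last step left them, time stands still between calls to the robot, and variables do not carry over. Pictures are saved under pics/ and viewed, about 8 in all and at most 12, crops included, and the job is handed in when it is done.

Besides the shell and the picture viewer there is one more tool, called after "Call:" in YAML: its name, and indented under it one key for each argument. drive_tool: Moves the arm, as the interface text tells. Scaled input: -1 to 1 covers 300 mm each way for a shift and 2 rad each way for a turn. Its arguments: {"type":"object","properties":{"rows":{"type":"array","items":{"type":"array","items":{"type":"number"}}},"force":{"type":"number"}},"required":["rows"]}

```bash
mkdir -p pics; ls; cat > h.py <<'E'
import numpy as np,cv2
from workcell import env
def save(f,n,crop=None,s=1):
    p=f["pixels"]
    if crop: p=p[crop[1]:crop[3],crop[0]:crop[2]]
    cv2.imwrite("pics/"+n,cv2.resize(p,None,fx=s,fy=s))
def c2w(f,st=None):
    if "camera_from_world" in f: return np.linalg.inv(np.array(f["camera_from_world"]))
    T=np.eye(4);T[:3,:3]=np.array(st["ee_rot"]);T[:3,3]=st["tcp_pos"]
    return T@np.array(f["T_tool_cam"])
def slopes(f,uv):
    K=np.array(f["mtx"],float)
    return cv2.undistortPoints(np.array(uv,float).reshape(-1,1,2),K,np.array([f["k1"],0,0,0],float)).reshape(-1,2)
def onplane(f,uv,z,st=None):
    T=c2w(f,st);s=slopes(f,uv);d=np.c_[s,np.ones(len(s))]@T[:3,:3].T;o=T[:3,3]
    return o+d*((z-o[2])/d[:,2])[:,None]
def depthpts(f,uv,st=None):
    T=c2w(f,st);s=slopes(f,uv);uv=np.array(uv,int).reshape(-1,2);z=f["z_map"][uv[:,1],uv[:,0]]
    return (np.c_[s,np.ones(len(s))]*z[:,None])@T[:3,:3].T+T[:3,3]
E
python3 - <<'E'
from h import *
st=env.state();print({k:np.round(v,3).tolist() for k,v in st.items()})
a=env.grab_frame("top");b=env.grab_frame("scene")
save(a,"top1.png");save(b,"scene1.png")
print(a["k1"],c2w(a).round(3).tolist(),c2w(b).round(3).tolist(),a["mtx"])
import pickle;pickle.dump((a,b),open("f1.pkl","wb"))
E
```

```text
pics
{'time_s': 0.0, 'joint_pos': [-67.985, 19.073, -3.709, 83.706, 1.239, 77.343, -5.07], 'qvel': [0.003, -0.043, 0.02, 0.139, 0.07, 0.075, -0.017], 'joint_efforts': [-0.0, -62.545, 0.049, -39.161, 0.016, 0.01, -0.0], 'tcp_pos': [0.247, 0.574, 0.404], 'ee_rot': [[0.918, -0.0, 0.396], [-0.396, -0.001, 0.918], [0.0, -1.0, -0.001]], 'ft_force': [-0.768, 0.58, -0.356], 'wrist_torque': [-0.043, -0.057, 0.073], 'gripper_width': 0.085}
-0.07988286190756497 [[-0.046, -0.968, 0.247, 0.226], [-0.999, 0.047, -0.003, -0.042], [-0.008, -0.246, -0.969, 0.989], [0.0, 0.0, 0.0, 1.0]] [[0.407, 0.618, -0.673, 1.104], [0.913, -0.266, 0.309, -0.35], [0.013, -0.74, -0.672, 0.716], [0.0, 0.0, 0.0, 1.0]] [[403.96246649   0.         311.87865225]
 [  0.         403.96246649 201.63507259]
 [  0.           0.           1.        ]]
```

View pics/top1.png

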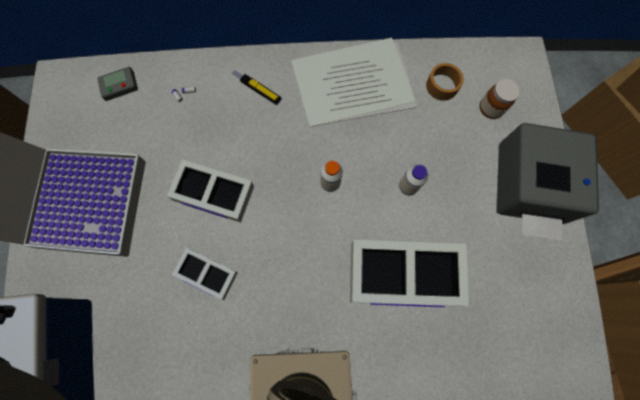

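View pics/scene1.png

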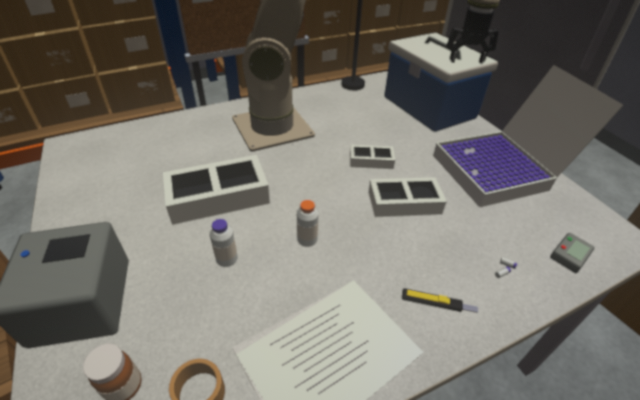

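Top view: the middle-sized carrier is at about (210,190), with its wells at about (192,184) and (229,194). The purple cap is at (419,172) and the orange cap at (332,168). The large carrier (410,272) and the small one (204,273) are decoys.

```bash
python3 - <<'E'
from h import *
import pickle;a,b=pickle.load(open("f1.pkl","rb"))
def comps(m,amin=30):
    n,l,s,c=cv2.connectedComponentsWithStats(m.astype(np.uint8)*255);return [(s[i,4],c[i],l==i) for i in range(1,n) if s[i,4]>=amin]
p=a["pixels"];g=p.max(2)
for A,c,m in comps((g<60),60):
    if 160<c[0]<260 and 150<c[1]<300:
        # contour corners
        cs,_=cv2.findContours(m.astype(np.uint8),0,2);r=cv2.minAreaRect(cs[0])
        box=cv2.boxPoints(r);W=onplane(a,box,.048)
        print("well",A,c.round(1),onplane(a,[r[0]],.048).round(4),W[:,:2].round(3).tolist(),[np.linalg.norm(W[i]-W[i-1]).round(3) for i in range(4)])
# outer white block
w=(p.min(2)>150).astype(np.uint8)
for f,nm in((a,"top"),(b,"scene")):
    h=cv2.cvtColor(f["pixels"],cv2.COLOR_BGR2HSV)
    for n,lo,hi in(("pur",118,150),("org",3,14)):
        m=(h[...,0]>=lo)&(h[...,0]<=hi)&(h[...,1]>110)&(h[...,2]>60)
        for A,c,mm in comps(m,60):
            if A<700:
                ys,xs=np.nonzero(mm);print(nm,n,A,c.round(1),"z.12",onplane(f,[c],.115).round(3),"depth med",np.median(depthpts(f,np.c_[xs,ys]),0).round(3))
E
```

```text
well 726 [192.6 183.2] [[0.527  0.2459 0.048 ]] [[0.507, 0.289], [0.574, 0.269], [0.547, 0.203], [0.482, 0.223]] [np.float64(0.07), np.float64(0.069), np.float64(0.071), np.float64(0.069)]
well 751 [224.8 193.2] [[0.4969 0.1657 0.048 ]] [[0.477, 0.209], [0.543, 0.188], [0.517, 0.122], [0.452, 0.144]] [np.float64(0.07), np.float64(0.069), np.float64(0.071), np.float64(0.069)]
well 86 [245.4 202.5] [[0.4714 0.1154 0.048 ]] [[0.43, 0.134], [0.516, 0.102], [0.513, 0.097], [0.428, 0.129]] [np.float64(0.005), np.float64(0.091), np.float64(0.006), np.float64(0.091)]
well 399 [191.6 267.1] [[0.3212 0.243  0.048 ]] [[0.311, 0.274], [0.353, 0.253], [0.331, 0.212], [0.29, 0.233]] [np.float64(0.046), np.float64(0.047), np.float64(0.047), np.float64(0.047)]
well 418 [214.4 278.5] [[0.2935 0.1892 0.048 ]] [[0.283, 0.221], [0.326, 0.199], [0.304, 0.158], [0.262, 0.18]] [np.float64(0.046), np.float64(0.048), np.float64(0.047), np.float64(0.047)]
top pur 146 [419.4 171.8] z.12 [[ 0.507 -0.293  0.115]] depth med [ 0.506 -0.292  0.117]
top pur 677 [ 80.2 192.3] z.12 [[0.497 0.492 0.115]] depth med [0.5
[... 436 characters left out ...]
r 377 [ 74.7 234. ] z.12 [[0.399 0.495 0.115]] depth med [0.413 0.543 0.042]
top pur 374 [ 74.1 241.9] z.12 [[0.381 0.495 0.115]] depth med [0.394 0.538 0.042]
top org 150 [494.4  98.8] z.12 [[ 0.685 -0.5    0.115]] depth med [ 0.706 -0.52   0.071]
top org 172 [331.9 167.4] z.12 [[ 0.527 -0.094  0.115]] depth med [ 0.526 -0.093  0.117]
scene pur 100 [219.  224.5] z.12 [[ 0.506 -0.296  0.115]] depth med [ 0.512 -0.297  0.12 ]
scene org 61 [217.7  65.1] z.12 [[-0.324 -0.101  0.115]] depth med [-2.072  0.201 -0.62 ]
scene org 129 [307.2 205.4] z.12 [[ 0.527 -0.096  0.115]] depth med [ 0.531 -0.098  0.119]
scene org 395 [118.4 377. ] z.12 [[ 0.768 -0.524  0.115]] depth med [ 0.748 -0.533  0.074]
```

Call:
drive_tool:
  rows:
    - [0,0.933,0,-0.633,0,0,0]
    - [0,0.933,0,-0.633,0,0,0]
    - [0,0.933,0,-0.633,0,0,0]
    - [0,0.933,0,-0.633,0,0,0]
    - [0,0.933,0,-0.633,0,0,0]
    - [0,0.933,0,-0.633,0,0,0]
    - [0,0.933,0,-0.633,0,0,0]
    - [0,0.933,0,-0.633,0,0,0]
  force: 40

```text
time_s: 0.9
tcp_pos: [0.4323, 0.2835, 0.4047]
ee_rot: [[0.915, 0.001, 0.404], [-0.404, -0.001, 0.915], [0.001, -1.0, -0.001]]
ft_force: [-1.0, 0.9, 0.8]
gripper_width: -0.0001
```

```bash
python3 - <<'E'
from h import *
st=env.state();f=env.grab_frame("wrist");save(f,"w1.png")
import pickle;pickle.dump((st,f),open("w1.pkl","wb"))
print(st["tcp_pos"],st["ee_rot"],np.array(f["T_tool_cam"]).round(3).tolist())
E
```

```text
[0.4322572  0.28348193 0.40471599] [[ 9.14888490e-01  9.01686424e-04  4.03705632e-01]
 [-4.03704123e-01 -1.48678900e-03  9.14888392e-01]
 [ 1.42516753e-03 -9.99998488e-01 -9.96231614e-04]] [[0.001, 0.945, 0.327, -0.084], [0.002, -0.327, 0.945, 0.03], [1.0, -0.001, -0.002, 0.001], [0.0, 0.0, 0.0, 1.0]]
```

View pics/w1.png

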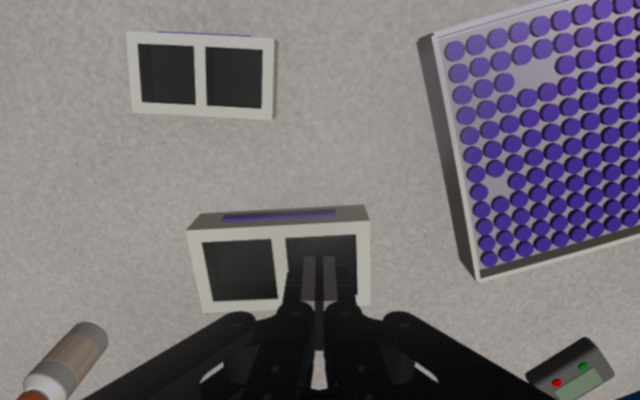

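The wrist view shows the middle carrier at about (280,260). Well B at (240,270) is fully visible, and the fingers cover well A. I'll refine well B.

```bash
python3 - <<'E'
from h import *
import pickle;st,f=pickle.load(open("w1.pkl","rb"))
g=f["pixels"].max(2)
m=(g<85).astype(np.uint8);m[:,284:]=0
n,l,s,c=cv2.connectedComponentsWithStats(m);i=l[270,240];print(s[i],c[i])
cs,_=cv2.findContours((l==i).astype(np.uint8),0,2);r=cv2.minAreaRect(cs[0]);b=cv2.boxPoints(r);W=onplane(f,b,.048,st)
print(b.round(),W.round(3).tolist(),[np.linalg.norm(W[k]-W[k-1]).round(3) for k in range(4)],W.mean(0))
for y in range(250,296,8): print([int(v) for v in g[y,190:300:6]])
E
```

```text
[ 203  239   75   62 3909] [240.64287542 269.70273727]
[[203. 242.]
 [274. 239.]
 [277. 298.]
 [206. 302.]] [[0.452, 0.144, 0.048], [0.478, 0.214, 0.048], [0.543, 0.185, 0.048], [0.516, 0.111, 0.048]] [np.float64(0.072), np.float64(0.074), np.float64(0.071), np.float64(0.079)] [0.49711167 0.16348887 0.048     ]
[172, 175, 157, 43, 45, 46, 49, 48, 47, 46, 46, 41, 47, 46, 164, 167, 111, 46, 49]
[156, 175, 175, 43, 44, 49, 48, 46, 47, 46, 42, 46, 47, 44, 158, 167, 137, 42, 46]
[153, 176, 174, 47, 46, 47, 47, 44, 46, 42, 45, 43, 42, 42, 125, 168, 158, 38, 38]
[153, 174, 172, 79, 46, 45, 46, 44, 43, 43, 42, 44, 39, 41, 69, 169, 124, 33, 31]
[156, 165, 174, 155, 44, 44, 43, 40, 40, 37, 34, 32, 34, 31, 34, 168, 57, 27, 28]
[148, 146, 172, 172, 41, 38, 39, 36, 35, 32, 33, 30, 29, 29, 27, 170, 25, 26, 24]
```

Call:
drive_tool:
  rows:
    - [0,0.341,0,0.012,0,0,0]
    - [0,0.341,0,0.012,0,0,0]
    - [0,0.341,0.2,0.012,0,0,0]
    - [0,0.341,0.4,0.012,0,0,0]
    - [0,0.341,0.4,0.012,0,0,0]
    - [0,0.341,0.4,0.012,0,0,0]

```text
time_s: 1.55
tcp_pos: [0.5228, 0.2526, 0.2809]
ee_rot: [[0.919, -0.006, 0.394], [-0.394, -0.003, 0.919], [-0.004, -1.0, -0.005]]
ft_force: [-0.1, -0.6, 0.2]
gripper_width: 0.0006
```

```bash
python3 -c "
from h import *
s=env.state();print(s['time_s'],np.round(s['tcp_pos'],4),np.round(s['ft_force'],1),np.round(s['ee_rot'],4).tolist())"
```

```text
1.55 [0.5228 0.2526 0.2809] [-0.1 -0.6  0.2] [[0.9192, -0.0061, 0.3939], [-0.3939, -0.0031, 0.9192], [-0.0044, -1.0, -0.0053]]
```

Call:
drive_tool:
  rows:
    - [0,0.021,0.05,-0.015,0,0,0]
    - [0,0.021,0.1,-0.015,0,0,0]
    - [0,0.021,0.15,-0.015,0,0,0]
    - [0,0.021,0.19,-0.015,0,0,0]
    - [0,0.021,0.21,-0.015,0,0,0]
    - [0,0.021,0.22,-0.015,0,0,0]
    - [0,0.021,0.22,-0.015,0,0,0]

```text
time_s: 2.25
tcp_pos: [0.5286, 0.2452, 0.2186]
ee_rot: [[0.918, -0.0, 0.396], [-0.396, 0.0, 0.918], [-0.0, -1.0, -0.0]]
ft_force: [0.4, 0.8, -0.5]
gripper_width: 0.0003
```

Call:
drive_tool:
  rows:
    - [0,0,0.015,0,0,0,0]
    - [0,0,0.027,0,0,0,0]
    - [0,0,0.036,0,0,0,0]
    - [0,0,0.042,0,0,0,0]
    - [0,0,0.047,0,0,0,0]
    - [0,0,0.052,0,0,0,0]
    - [0,0,0.055,0,0,0,0]
    - [0,0,0.055,0,0,0,0]

```text
time_s: 3.05
tcp_pos: [0.5287, 0.245, 0.2054]
ee_rot: [[0.918, -0.0, 0.396], [-0.396, 0.001, 0.918], [-0.001, -1.0, 0.001]]
ft_force: [-15.1, -6.8, 35.5]
gripper_width: -0.0001
```

Contact came at a fingertip height of 32 mm, 16 mm below the rim. That means the puck is in well A, so the clear well is B at (0.497, 0.165). I'll lift out and go to the vial.

Call:
drive_tool:
  rows:
    - [0,0,0,0,0,0,0]
    - [0,0,-0.1,0,0,0,0]
    - [0,0,-0.2,0,0,0,0]
    - [0,0,-0.35,0,0,0,0]
    - [50,0,-0.5,0,0,0,0]
    - [100,0,-0.65,0,0,0,0]
    - [100,0,-0.65,0,0,0,0]

```text
time_s: 3.75
tcp_pos: [0.5297, 0.2453, 0.4042]
ee_rot: [[0.918, 0.009, 0.396], [-0.396, 0.006, 0.918], [0.006, -1.0, 0.009]]
ft_force: [1.1, 0.1, -0.3]
gripper_width: 0.0434
```

Call:
drive_tool:
  rows:
    - [100,0.3,0,-0.85,0,0.5,0]
    - [100,0.3,0,-0.85,0,0.5,0]
    - [100,0.3,0,-0.85,0,0.5,0]
    - [100,0.3,0,-0.85,0,0.5,0]
    - [100,0.3,0,-0.85,0,0.5,0]
    - [100,0.3,0,-0.85,0,0.5,0]
    - [100,0.3,0,-0.85,0,0.5,0]
    - [100,0.3,0,-0.85,0,0.5,0]

```text
time_s: 4.55
tcp_pos: [0.5102, -0.0254, 0.3969]
ee_rot: [[0.16, 0.0, 0.987], [-0.987, 0.0, 0.16], [-0.0, -1.0, 0.0]]
ft_force: [-0.0, -0.0, 0.3]
gripper_width: 0.0848
```

```bash
python3 - <<'E'
from h import *
st=env.state();print(st['time_s'],np.round(st['tcp_pos'],4),np.round(st['ee_rot'],3).tolist(),np.round(st['joint_pos'],1),np.round(st['ft_force'],1))
d=np.array([.507,-.293,.405])-st['tcp_pos'];print(np.array(st['ee_rot']).T@d/.3)
E
```

```text
4.55 [ 0.5102 -0.0254  0.3969] [[0.16, 0.0, 0.987], [-0.987, 0.0, 0.16], [-0.0, -1.0, 0.0]] [-28.    4.3  27.3 102.7  -2.1  73.4   9. ] [-0.  -0.   0.3]
[ 0.87872316 -0.02708117 -0.15351037]
```

Call:
drive_tool:
  rows:
    - [100,0.55,0,-0.15,0,0,0]
    - [100,0.55,0,-0.15,0,0,0]
    - [100,0.55,0,-0.15,0,0,0]
    - [100,0.55,0,-0.15,0,0,0]
    - [100,0.55,0,-0.15,0,0,0]
    - [100,0.55,0,-0.15,0,0,0]

```text
time_s: 5.15
tcp_pos: [0.4932, -0.1941, 0.3968]
ee_rot: [[0.166, -0.0, 0.986], [-0.986, 0.0, 0.166], [-0.0, -1.0, -0.0]]
ft_force: [-0.2, 0.4, -0.3]
gripper_width: 0.0855
```

```bash
python3 - <<'E'
from h import *
st=env.state();f=env.grab_frame("wrist");save(f,"w2.png")
print(np.round(st['tcp_pos'],4))
h=cv2.cvtColor(f["pixels"],cv2.COLOR_BGR2HSV)
m=((h[...,0]>=118)&(h[...,0]<=150)&(h[...,1]>90)&(h[...,2]>50)).astype(np.uint8)
n,l,s,c=cv2.connectedComponentsWithStats(m)
for i in range(1,n):
    if s[i,4]>100:
        ys,xs=np.nonzero(l==i);P=depthpts(f,np.c_[xs,ys],st);t=P[P[:,2]>np.percentile(P[:,2],80)-.004]
        print(s[i],c[i].round(),onplane(f,[c[i]],.115,st).round(4),np.median(P,0).round(4),"top",(t.min(0)+t.max(0))/2,np.ptp(t,axis=0))
E
```

```text
[ 0.4932 -0.1941  0.3968]
[ 296  292   40   39 1213] [316. 311.] [[ 0.5075 -0.2943  0.115 ]] [ 0.5069 -0.2901  0.1205] top [ 0.50147455 -0.21024608  0.24177281] [0.0438022  0.20034231 0.2492474 ]
```

View pics/w2.png

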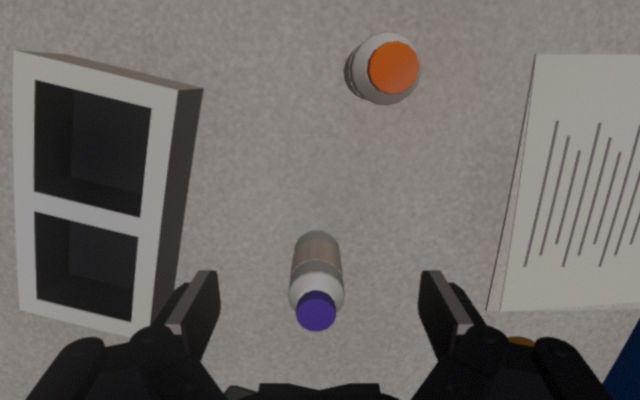

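Wrist view: the purple cap at (316,311) lies centred between the fingers, and the orange one is away at (393,67). I'll move over the vial and check before descending.

Call:
drive_tool:
  rows:
    - [100,0.331,0,-0.009,0,0,0]
    - [100,0.331,0,-0.009,0,0,0]
    - [100,0.331,0,-0.009,0,0,0]
    - [100,0.331,0.1,-0.009,0,0,0]
    - [100,0.331,0.2,-0.009,0,0,0]
    - [100,0.331,0.2,-0.009,0,0,0]

```text
time_s: 5.8
tcp_pos: [0.5065, -0.2905, 0.3334]
ee_rot: [[0.167, -0.006, 0.986], [-0.986, 0.003, 0.167], [-0.004, -1.0, -0.005]]
ft_force: [-0.3, 0.9, -0.6]
gripper_width: 0.0854
```

```bash
python3 - <<'E'
from h import *
st=env.state();print(st['time_s'],np.round(st['tcp_pos'],4),np.round(st['ee_rot'],3).tolist(),np.round(st['joint_pos'],1))
print(np.array(st['ee_rot']).T@(np.array([.507,-.2925,.228])-st['tcp_pos'])/.3)
E
```

```text
5.8 [ 0.5065 -0.2905  0.3334] [[0.167, -0.006, 0.986], [-0.986, 0.003, 0.167], [-0.004, -1.0, -0.005]] [ -6.3  19.4  38.7  97.1 -12.9  68.4  45.4]
[0.0081388  0.35131745 0.00251095]
```

Call:
drive_tool:
  rows:
    - [100,0.007,0.08,0,0,0,0]
    - [100,0.007,0.16,0,0,0,0]
    - [100,0.007,0.24,0,0,0,0]
    - [100,0.007,0.3,0,0,0,0]
    - [100,0.007,0.33,0,0,0,0]
    - [100,0.007,0.345,0,0,0,0]
    - [100,0.007,0.345,0,0,0,0]

```text
time_s: 6.5
tcp_pos: [0.5073, -0.295, 0.2343]
ee_rot: [[0.164, 0.001, 0.986], [-0.986, 0.0, 0.164], [0.0, -1.0, 0.001]]
ft_force: [0.3, -0.1, -0.4]
gripper_width: 0.0852
```

Call:
drive_tool:
  rows:
    - [75,0,0,0,0,0,0]
    - [65,0,0,0,0,0,0]
    - [55,0,0,0,0,0,0]
    - [40,0,0,0,0,0,0]
    - [20,0,0,0,0,0,0]
    - [0,0,0,0,0,0,0]
    - [0,0,0,0,0,0,0]
    - [0,0,0,0,0,0,0]
  force: 40

```text
time_s: 7.3
tcp_pos: [0.5071, -0.2955, 0.2346]
ee_rot: [[0.163, 0.001, 0.987], [-0.987, -0.0, 0.163], [0.0, -1.0, 0.001]]
ft_force: [-0.3, 1.5, 5.6]
gripper_width: 0.0506
```

```bash
python3 - <<'E'
from h import *
st=env.state();f=env.grab_frame("scene");save(f,"s3.png",(140,150,320,300),4)
w=env.grab_frame("wrist");save(w,"w3.png",(160,150,480,400),2)
print(st["gripper_width"],env.state()["gripper_width"],env.state()["ft_force"])
E
```

```text
0.050577812285619785 0.050490067635430604 [-1.12398763  0.31414292  6.3179684 ]
```

View pics/s3.png

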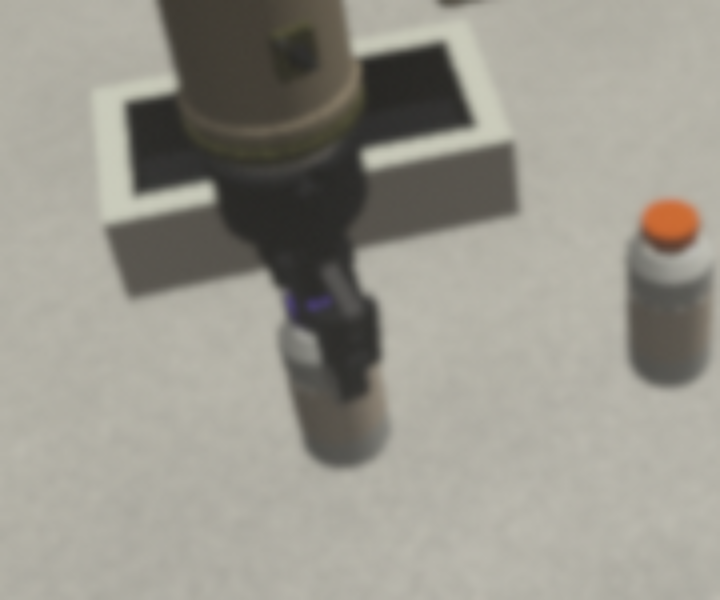

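The vial is gripped upright at about (340,370) in the crop, but near the shoulder. I'll regrip about 6 mm lower and centre better.

Call:
drive_tool:
  rows:
    - [70,0,0,0,0,0,0]
    - [85,0,0,0,0,0,0]
    - [85,-0.008,0.01,0,0,0,0]
    - [85,-0.008,0.02,0,0,0,0]
    - [85,-0.008,0.02,0,0,0,0]

```text
time_s: 7.9
tcp_pos: [0.5062, -0.2927, 0.227]
ee_rot: [[0.163, -0.001, 0.987], [-0.987, 0.0, 0.163], [-0.001, -1.0, -0.001]]
ft_force: [-0.1, -0.3, 0.5]
gripper_width: 0.0729
```

Call:
drive_tool:
  rows:
    - [70,0,0,0,0,0,0]
    - [62,0,0,0,0,0,0]
    - [58,0,0,0,0,0,0]
    - [50,0,0,0,0,0,0]
    - [40,0,0,0,0,0,0]
    - [40,0,0,0,0,0,0]
    - [40,0,0,0,0,0,0]
  force: 40

```text
time_s: 8.6
tcp_pos: [0.5066, -0.293, 0.2279]
ee_rot: [[0.163, 0.001, 0.987], [-0.987, -0.0, 0.163], [0.0, -1.0, 0.001]]
ft_force: [0.1, 0.3, 3.4]
gripper_width: 0.0505
```

Call:
drive_tool:
  rows:
    - [40,0,-0.02,0,0,0,0]
    - [40,0,-0.06,0,0,0,0]
    - [40,0,-0.12,0,0,0,0]
    - [40,0,-0.2,0,0,0,0]
    - [40,0,-0.3,0,0,0,0]
    - [40,0,-0.4,0,0,0,0]
    - [40,0,-0.45,0,0,0,0]
    - [40,0,-0.45,0,0,0,0]

```text
time_s: 9.4
tcp_pos: [0.5066, -0.2934, 0.3648]
ee_rot: [[0.163, 0.003, 0.987], [-0.987, -0.001, 0.163], [0.001, -1.0, 0.003]]
ft_force: [-0.8, -0.5, -2.8]
gripper_width: 0.0508
```

Call:
drive_tool:
  rows:
    - [40,0,-0.08,0,0,0,0]
    - [40,-0.05,-0.17,0.007,0,0,0]
    - [40,-0.15,-0.25,0.021,0,0,0]
    - [40,-0.27,-0.25,0.038,0,0,0]
    - [40,-0.39,-0.25,0.055,0,0,0]
    - [40,-0.51,-0.25,0.073,0,0,0]
    - [40,-0.63,-0.25,0.09,0,0,0]
    - [40,-0.75,-0.25,0.107,0,0,0]

```text
time_s: 10.2
tcp_pos: [0.5008, -0.0641, 0.4361]
ee_rot: [[0.164, -0.002, 0.987], [-0.987, -0.0, 0.164], [-0.0, -1.0, -0.002]]
ft_force: [0.7, -0.7, -2.3]
gripper_width: 0.0507
```

Call:
drive_tool:
  rows:
    - [40,-0.12,0,0.017,0,0,0]
    - [40,-0.24,0,0.034,0,0,0]
    - [40,-0.36,0,0.051,0,0,0]
    - [40,-0.48,0,0.069,0,0,0]
    - [40,-0.6,0,0.086,0,0,0]
    - [40,-0.69,0,0.099,0,0,0]
    - [40,-0.76,0,0.109,0,0,0]
    - [40,-0.76,0,0.109,0,0,0]

```text
time_s: 11.0
tcp_pos: [0.4955, 0.1681, 0.4355]
ee_rot: [[0.168, -0.003, 0.986], [-0.986, -0.001, 0.168], [-0.0, -1.0, -0.003]]
ft_force: [-0.0, 0.4, -2.1]
gripper_width: 0.0505
```

```bash
python3 - <<'E'
from h import *
st=env.state();print(st['time_s'],np.round(st['tcp_pos'],4),np.round(st['ee_rot'],3).tolist(),np.round(st['joint_pos'],1),st['ft_force'],st['gripper_width'])
print(np.array(st['ee_rot']).T@(np.array([.497,.165,.30])-st['tcp_pos'])/.3)
a=env.grab_frame("top");save(a,"t4.png",(150,90,350,240),4)
w=env.grab_frame("wrist");save(w,"w4.png")
E
```

```text
11.0 [0.4955 0.1681 0.4355] [[0.168, -0.003, 0.986], [-0.986, -0.001, 0.168], [-0.0, -1.0, -0.003]] [-41.    4.9  18.5  97.2  -1.6  78.3 -12.6] [-0.02528162  0.3569654  -2.13807481] 0.050508388571239377
[0.01095336 0.45177543 0.00467564]
```

View pics/w4.png

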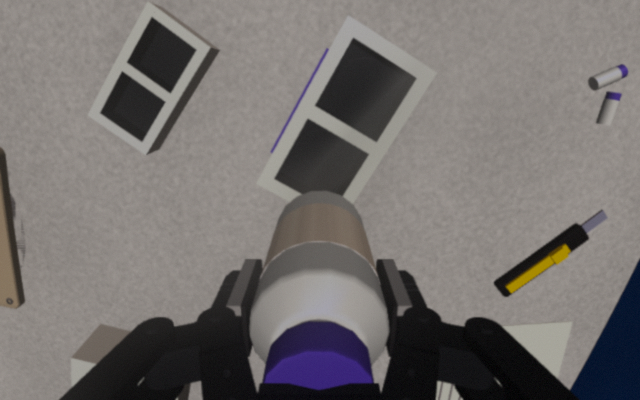

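The vial hangs upright in the grip. Well A is fully visible at about (365,92), so I'll use it to cross-check well B.

```bash
python3 - <<'E'
from h import *
st=env.state();f=env.grab_frame("wrist");g=f["pixels"].max(2)
m=(g<85).astype(np.uint8);n,l,s,c=cv2.connectedComponentsWithStats(m);i=l[92,365];print(s[i])
cs,_=cv2.findContours((l==i).astype(np.uint8),0,2);q=cv2.approxPolyDP(cs[0],8,True).reshape(-1,2).astype(float)
W=onplane(f,q,.048,st);print(q.tolist(),W[:,:2].round(4).tolist(),W.mean(0).round(4),[np.linalg.norm(W[k]-W[k-1]).round(3) for k in range(len(W))])
A=W.mean(0)[:2];print("B",A-.086*np.array([.351,.936]))
E
```

```text
[ 316   37   99  102 5531]
[[352.0, 37.0], [316.0, 104.0], [376.0, 138.0], [414.0, 76.0]] [[0.5062, 0.2899], [0.4829, 0.2241], [0.548, 0.2011], [0.5716, 0.2658]] [0.5272 0.2452 0.048 ] [np.float64(0.07), np.float64(0.07), np.float64(0.069), np.float64(0.069)]
B [0.49698774 0.16474798]
```

Call:
drive_tool:
  rows:
    - [40,0.01,0.1,0.005,0,0,0]
    - [40,0.01,0.2,0.005,0,0,0]
    - [40,0.01,0.3,0.005,0,0,0]
    - [40,0.01,0.38,0.005,0,0,0]
    - [40,0.01,0.43,0.005,0,0,0]
    - [40,0.01,0.45,0.005,0,0,0]
    - [40,0.01,0.45,0.005,0,0,0]

```text
time_s: 11.85
tcp_pos: [0.4982, 0.161, 0.3021]
ee_rot: [[0.162, -0.001, 0.987], [-0.987, -0.001, 0.162], [0.001, -1.0, -0.001]]
ft_force: [-0.8, 0.4, -1.4]
gripper_width: 0.0503
```

```bash
python3 - <<'E'
from h import *
st=env.state();print(np.round(st['tcp_pos'],4),st['ft_force'],np.array(st['ee_rot']).T@(np.array([.497,.165,.242])-st['tcp_pos'])/.3)
a=env.grab_frame("scene");save(a,"s5.png",(340,120,480,225),5)
E
```

```text
[0.4982 0.161  0.3021] [-0.75455687  0.40531455 -1.37047207] [-0.01405801  0.20034159 -0.00164083]
```

View pics/s5.png

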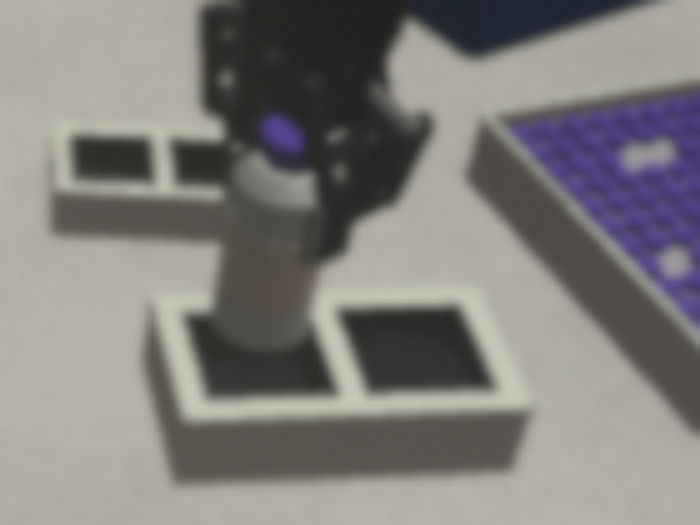

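The vial hangs above well B, with its foot at about (262,335) in the crop and the fingers clear of the rim. I'll correct y by 4 mm and lower it.

Call:
drive_tool:
  rows:
    - [40,-0.013,0,-0.001,0,0,0]
    - [40,-0.013,0.03,-0.001,0,0,0]
    - [40,-0.013,0.06,-0.001,0,0,0]
    - [40,-0.013,0.09,-0.001,0,0,0]
    - [40,-0.013,0.12,-0.001,0,0,0]
    - [40,-0.013,0.145,-0.001,0,0,0]
    - [40,-0.013,0.16,-0.001,0,0,0]
    - [40,-0.013,0.165,-0.001,0,0,0]

```text
time_s: 12.7
tcp_pos: [0.4973, 0.1655, 0.2526]
ee_rot: [[0.163, -0.001, 0.987], [-0.987, -0.0, 0.163], [0.0, -1.0, -0.001]]
ft_force: [0.1, 0.0, -2.3]
gripper_width: 0.0508
```

Call:
drive_tool:
  rows:
    - [40,0,0.007,0,0,0,0]
    - [40,0,0.014,0,0,0,0]
    - [40,0,0.02,0,0,0,0]
    - [40,0,0.025,0,0,0,0]
    - [40,0,0.028,0,0,0,0]
    - [40,0,0.028,0,0,0,0]

```text
time_s: 13.3
tcp_pos: [0.4974, 0.1656, 0.2447]
ee_rot: [[0.163, -0.0, 0.987], [-0.987, 0.0, 0.163], [-0.0, -1.0, -0.0]]
ft_force: [0.3, 0.3, -2.4]
gripper_width: 0.0506
```

No contact yet (expected at about 0.242), so I'll step down gently.

Call:
drive_tool:
  rows:
    - [40,0,0.003,0,0,0,0]
    - [40,0,0.006,0,0,0,0]
    - [40,0,0.009,0,0,0,0]
    - [40,0,0.011,0,0,0,0]
    - [40,0,0.011,0,0,0,0]

```text
time_s: 13.8
tcp_pos: [0.4974, 0.1656, 0.2418]
ee_rot: [[0.163, -0.0, 0.987], [-0.987, 0.0, 0.163], [-0.0, -1.0, -0.0]]
ft_force: [-2.1, -1.5, 4.4]
gripper_width: 0.0505
```

The vial touched down on the pad at TCP z 0.2418, as predicted. I'll release slowly and retreat straight up.

Call:
drive_tool:
  rows:
    - [64,0,0,0,0,0,0]
    - [68,0,0,0,0,0,0]
    - [75,0,0,0,0,0,0]
    - [85,0,0,0,0,0,0]
    - [95,0,0,0,0,0,0]
    - [100,0,0,0,0,0,0]
    - [100,0,0,0,0,0,0]

```text
time_s: 14.5
tcp_pos: [0.4974, 0.1656, 0.2415]
ee_rot: [[0.163, 0.0, 0.987], [-0.987, 0.0, 0.163], [-0.0, -1.0, 0.0]]
ft_force: [0.2, 0.1, 0.1]
gripper_width: 0.0855
```

Call:
drive_tool:
  rows:
    - [100,0,-0.05,0,0,0,0]
    - [100,0,-0.12,0,0,0,0]
    - [100,0,-0.22,0,0,0,0]
    - [100,0,-0.34,0,0,0,0]
    - [100,0,-0.46,0,0,0,0]
    - [100,-0.1,-0.58,0,0,0,0]
    - [100,-0.23,-0.65,0,0,0,0]
    - [100,-0.33,-0.65,0,0,0,0]

```text
time_s: 15.3
tcp_pos: [0.4811, 0.2653, 0.4402]
ee_rot: [[0.164, 0.004, 0.986], [-0.986, 0.004, 0.164], [-0.003, -1.0, 0.005]]
ft_force: [0.9, 0.2, -1.4]
gripper_width: 0.0856
```

```bash
python3 - <<'E'
from h import *
st=env.state();print(st['time_s'],np.round(st['tcp_pos'],4),st['ft_force'])
for n,crop in(("scene",(280,120,480,270)),("top",None)):
    f=env.grab_frame(n);h=cv2.cvtColor(f["pixels"],cv2.COLOR_BGR2HSV)
    save(f,n+"6.png",crop,4 if crop else 1)
    for k,lo,hi,z in(("pur",118,150,.132),("org",3,14,.118)):
        m=((h[...,0]>=lo)&(h[...,0]<=hi)&(h[...,1]>110)&(h[...,2]>50)).astype(np.uint8)
        N,l,s,c=cv2.connectedComponentsWithStats(m)
        for i in range(1,N):
            if s[i,4]>40:
                ys,xs=np.nonzero(l==i);P=np.median(depthpts(f,np.c_[xs,ys]),0)
                if P[2]>.09: print(n,k,s[i,4],c[i].round(),onplane(f,[c[i]],z).round(3),P.round(3))
E
```

```text
15.3 [0.4811 0.2653 0.4402] [ 0.93423672  0.24357888 -1.377634  ]
scene pur 58 [396. 166.] [[0.499 0.161 0.132]] [0.501 0.158 0.134]
scene org 1840 [213.  26.] [[-0.776 -0.017  0.118]] [-0.754 -0.023  0.122]
scene org 225 [299.  18.] [[-0.727  0.402  0.118]] [-0.753  0.413  0.112]
scene org 129 [307. 205.] [[ 0.53  -0.097  0.118]] [ 0.531 -0.098  0.12 ]
top pur 148 [218. 183.] [[0.497 0.163 0.132]] [0.497 0.163 0.132]
top org 170 [332. 167.] [[ 0.526 -0.094  0.118]] [ 0.526 -0.094  0.117]
```

View pics/scene6.png

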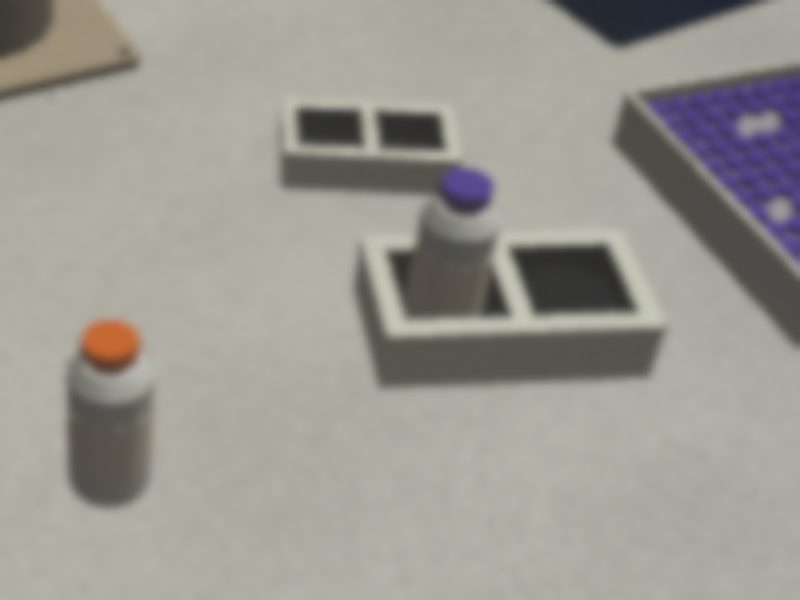

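The vial stands upright in well B, with its cap at (466,188) in the crop and the cap surface at z of about 0.133. The orange vial hasn't moved and the robot is clear. I'll hand in.

```bash
python3 -c "
from workcell import env
print(env.hand_in())"
```

```text
the job is handed in; nothing more can be done
None
```

The purple-capped vial is standing upright on the seat pad in the clear well of the middle-sized carrier, and I handed the job in at about 15.4 s.

- **Probe:** I reached into one well first, the one at (0.527, 0.245). The shut fingertips stopped at z ≈ 32 mm with 35 N, which is 16 mm below the rim, so that well holds the puck. I didn't probe the other well.
- **Grasp:** My first grip was too near the vial's shoulder, so I let go and gripped again about 6 mm lower before lifting. The gripper read 50.5 mm on the nominally 52 mm body both times; I didn't find out why, but the grip held.
- **Placing:** I lowered the vial into the well at (0.497, 0.165). It met the pad with TCP z at 0.242 m, as predicted, with only about 7 N of change in force, and I then released it.
- **Last checks:** The top camera puts the cap at (0.497, 0.163), z ≈ 0.132 m, which fits a seated vial. The scene camera gives it 3–5 mm off in plan, roughly the offset it already showed before the move. The orange vial has not moved, and the gripper is well clear.

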